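# Scan the tube rack, unlatch the shaker's hold-down bar and hold it up

### The job

Take the stick scanner out of its stand, aim its nose at the barcode label on the end flange of the tube rack from 4 to 10 cm away, hold it still there for a good second, then stand the scanner back in its stand, fully down, and let go of it. Then free the tube shaker's hold-down bar: pull the upright latch plate at its front end sideways, away from the bar, against its spring, and lift the bar's front end about 10 cm straight up off the ball stud. Finish while still holding the bar up there in the gripper, steady, so that the rack could be taken out; leave the rack and everything else on the bench where they stand.

Things in the scene. Friction and masses are not known exactly. Their poses are not given: they have to be found in the camera images.
- shaker: Tube shaker, fixed: white housing 260 x 300 mm, aluminium deck 102 mm above the bench. Origin: centre of its underside, on the bench. x axis from its front (control panel, ball stud) to its rear (hinge posts), y to the left, z up. The ball stud (22 mm steel ball on a 9 mm neck) stands at x -95, y 0, ball centre 155 mm up.
- hinge (a point): Point on the hinge axis of the hold-down bar, at the rear of the shaker (x +108, y 0, 168 mm up in the shaker's frame). The hinge axis is the shaker's y axis.
- bar (a joint): Hold-down bar (with latch 0.3 to 0.65 kg), angle about the hinge in rad: 0 down on the ball (start), growing as the front end rises, at most 1.1; 100 mm up is 0.51. Turns freely, falls shut if let go, cannot rise while the latch jaw is under the ball. 34 mm wide, with a clear plate over the rack; ends in a dark coupler head 56 (x) x 46 (y) mm, 203 mm ahead of the hinge, top 176 mm up.
- latch (a joint): Sprung latch that slides in the coupler head along the shaker's +y: 0 shut (start) to 0.021 m, end stop. Its forked jaw lets go of the ball from about 0.018 m on. The spring pushes it back with 5 N at 0, 10 N at 0.02 m, so it must be kept pulled until the bar has left the ball by 30 mm.
- latch_plate (a point): Grip point of the latch: its upright plain steel plate, 26 mm wide (shaker's x) and 8 mm thick (shaker's y), stands beside the coupler head on its +y side. The plate's top edge is 19 mm above this point; all else within 70 mm stays 24 mm or more below this point. Start: x -95, y +40, 200 mm up in the shaker's frame. Rides with latch and bar; axes as the shaker's, turning with the bar.
- rack: Blue tube rack, loose, 70 x 210 x 35 mm, lying crosswise on the shaker's deck under the bar, white-capped tubes standing 18 mm above it. Origin: centre of the underside of the 70 x 210 block. At its -y end a lower flange, 20 mm thick, carries the label.
- label (a point): Centre of the barcode label: white paper 50 x 36 mm with black bars, facing up, on the flange at the rack's -y end; 122 mm above the bench. z axis up.
- scanner_mid (a point): Stick scanner, loose, 0.12 kg: plain white upright round stick 150 mm tall, 30 mm in diameter, tapering over the lowest 38 mm to a 23 mm wide flat nose (the window, at the bottom). This point: on its axis, half-way up (75 mm above the nose). z axis from nose to top. It starts upright in its stand, nose down; its top is then 158 mm above the bench.
- scanner_nose (a point): Centre of the scanner's nose window, its lower end. The scanner looks along its -z axis, out of the nose.
- stand_seat (a point): Scanner stand, fixed: grey block 70 x 70 x 48 mm on a 100 x 100 x 7 mm foot, with a round upright hole, 34 mm in diameter and 40 mm deep, open at the top. This point: centre of the hole's floor, 8 mm above the bench, where the nose rests.
- jar: Bystander, loose: amber jar with a white cap, 72 mm in diameter, 95 mm tall. It stands on the other side of the shaker from the stand. Origin: centre of its underside.
- spare_rack: Bystander, loose: a second blue rack, 65 x 200 x 30 mm, nearly empty, on the bench itself. Origin: centre of its underside.
- beaker: Bystander, loose: glass beaker, 76 mm in diameter, 95 mm tall. Origin: centre of its underside.
- marker: Bystander, loose: marker pen, 145 mm long, 12 mm thick, lying along its x. Origin: under its middle.
Mind the look-alikes: they are no part of the job. Leave any pink look-alike of the part that bears stand_seat alone.

How it is judged:
On the way, in this order (a step that is already met when the one before it is completed fails the run):
1. the scanner, in the hand, is aimed at the label from 25 to 130 mm and held still (x of label in the frame of scanner_nose between -0.018 and 0.018 m and y of label in the frame of scanner_nose between -0.018 and 0.018 m and z of label in the frame of scanner_nose between -0.13 and -0.025 m and linear speed of scanner below 0.03 m/s and angular speed of scanner below 0.3 rad/s and contact force between the fingers and scanner above 0.5 N), for 0.5 s.
2. the scanner stands in its stand again, fully down and let go (horizontal distance between scanner_nose and stand_seat below 0.01 m and z of scanner_nose in the frame of stand_seat below 0.006 m and angle between scanner_nose's own z axis and vertical below 0.15 rad and contact force between the fingers and scanner below 0.1 N), for 0.2 s.
3. the latch is pulled clear while the bar is still down on the ball (value of joint latch above 0.014 m and value of joint bar below 0.05 rad), for 0.05 s.
At the end, for the whole second after the job is handed in: The bar is held at more than 0.33 rad (front end more than about 65 mm above its seat), at rest, carried by the fingers alone (fingers press on bar or latch with more than 1 N); the scanner stands upright and fully down in its stand, untouched; the rack is within 12 mm of where it lay (value of joint bar above 0.33 rad and velocity of joint bar between -0.1 and 0.1 rad/s and contact force between the fingers and bar above 1 N and contact force between rack and bar below 0.1 N and horizontal distance between scanner_nose and stand_seat below 0.01 m and z of scanner_nose in the frame of stand_seat below 0.006 m and angle between scanner_nose's own z axis and vertical below 0.15 rad and contact force between the arm and scanner below 0.1 N and distance of rack from where it was at the start of the episode below 0.012 m); the arm keeps its last pose, push and grip.
It fails at once if the tube rack is pushed about (distance of rack from where it was at the start of the episode above 0.02 m).
It fails at once if a bystander is pushed about or knocked over (distance of any of jar, spare_rack, beaker, marker from where it was at the start of the episode above 0.03 m).
It also fails if it takes over 69 s, if anything falls off the work surface, if the arm or the gripper's body presses on something with over 40 N, if the wrist force passes 120 N, or if a joint passes its speed limit or range.

### The arm

A 7-joint arm with a two-finger parallel gripper is mounted at the origin on the work surface. World frame = base frame: x ahead of the robot, y to its left, z up, the work surface at z = 0. Lengths are in m, angles in rad, forces in N, time in s.
With the tool pointing down it reaches from about 0.425 to 0.925 m from the base axis. Payload 6.8 kg.
Tool frame: the origin (TCP) lies at the very end of the fingers, on their centre line; the grasp point (between the pads) lies 19 mm behind it; y points along the fingers, z is the direction in which the jaws open and shut, and the axes are right-handed (so a half turn about y gives the same grasp; the last joint's range is limited). The gripper opens to 85 mm and grips with 20 to 120 N. Pads are 22 mm wide; open, the fingers measure 114 mm over their backs; the gripper's body (76 mm by 85 mm) begins 54 mm behind the grasp point. The pads swing forward as they close: fully open they stand 13 mm farther back than shut.
Start: joints at [1.221, 0.477, 0.022, 1.555, -0.011, 1.109, -0.083], TCP at [0.162, -0.655, 0.231] pointing down, gripper open.
Joint ranges: [-2.96, 2.96], [-0.34, 2.1], [-1.41, 1.46], [0.24, 2.44], [-1.37, 4.51], [0.17, 1.92], [-2.96, 2.96]. Speed limits (rad/s): [2.39, 2.39, 3.14, 3.14, 3.14, 3.14, 3.14].

### API

Orientations are given as a unit quaternion [w, x, y, z].
In Python, from station import * gives the robot as it stands.
- The arm moves only by the shell command python3 -m jog 'ROWS' [OPENING] [FORCE]. ROWS is JSON, a list of rows, each a list of 2 entries, a list of its own where there are three numbers: the shift along the tool's x, y, z in mm, then the turn about the tool's y in rad. A call has 1 to 20 rows; each row is the pose to reach, as a shift and turn from the pose commanded when the call began, along the tool's axes at that moment; what a row does not reach only later rows make up. A row lasts 1/12 s, in which the tool goes at most 41.7 mm and 7.16 degrees, less where a joint would pass 70% of its speed; a pose out of reach is approached as far as the arm can. A call with a gripper value outside its range is refused whole. OPENING is the finger opening in mm, from 0 to 85.4, set as the call begins (- or left out, the last holds). The fingers move at their own pace and stop on an object; FORCE is the grip in N (left out, the last holds). Time passes only in rows, so rows that repeat a pose let the fingers close. It gives the time, the measured TCP pose, the force and the opening at its end, in the units of the state.
- get_obs(): the state, without advancing time (a new reading comes with each control period).
- read_camera(name): name is "side" or "top"; returns a dict with "img" (400x640x3 uint8, red, green, blue), "depth" (400x640 float32, m along the optical axis (not along the pixel's ray), 0 where there is no reading), "fx", "fy", "cx", "cy" (pixels), "rvec" (rotation vector, rad) and "tvec" (3), from world to camera coordinates, as OpenCV has them. Camera axes: x right, y down, z forward; pixel columns grow to the right and rows downward; lengths in m; the calibration is good to about 2 mm. A picture is of the moment at which its call begins.
- hand_in(): hands the job in, once; it reports no verdict.
The state is a dict: "t": time; "q": joint angles; "joint_vel": joint speeds; "joint_torque": joint torques, N m; "eef_pos": TCP position; "tool_rot": TCP orientation; "contact_force": force on the tool from outside, world axes, zero at the start; "torque": the same for the moment, N m; "gripper_width": opening from 0.0 (shut) to 1.0 (fully open).
Only numpy, scipy, OpenCV 4.12 (cv2) and the standard library are available. Lean on these libraries where they do the work, as an engineer would, in place of code of your own. Each camera call takes 0.05 s, during which the arm holds its last target.

## Working session

There is one attempt and no reset: what is moved stays moved. The work goes in short steps, Python scripts to look and compute and a shell command to move; the robot and the scene stay as the last step left them, time stands still between calls to the robot, and variables do not carry over. Pictures are saved under pics/ and viewed, and the job is handed in when it is done.

```bash
ls; mkdir -p pics; python3 - <<'E'
from station import *
import cv2,numpy as np
o=get_obs();print({k:np.round(v,3) for k,v in o.items()})
for n in("side","top"):
    c=read_camera(n);cv2.imwrite(f"pics/{n}0.png",c["img"][:,:,::-1]);np.savez(f"{n}0.npz",**c)
    print(n,c["fx"],c["fy"],c["cx"],c["cy"],c["rvec"],c["tvec"])
E
```

```text
pics
{'t': np.float64(0.0), 'q': array([ 1.221,  0.478,  0.022,  1.556, -0.011,  1.109, -0.083]), 'joint_vel': array([ 0.   ,  0.001, -0.001, -0.001,  0.001,  0.001, -0.   ]), 'joint_torque': array([-1.0000e-03, -5.9645e+01,  1.6080e+00, -2.8119e+01,  1.2000e-02,
        1.0000e-02,  0.0000e+00]), 'eef_pos': array([ 0.161, -0.655,  0.23 ]), 'tool_rot': array([ 0.085, -0.085,  0.703, -0.701]), 'contact_force': array([-0.799, -0.23 , -0.725]), 'torque': array([-0.022, -0.002, -0.004]), 'gripper_width': np.float64(0.996)}
side 476.78031685869644 476.78031685869644 325.067986318054 200.07111988477632 [ 2.20969677 -0.42559387  0.18783949] [-0.46865504  0.20792456  1.49057418]
top 402.40561119318573 402.40561119318573 319.9485225076312 198.23219009618285 [ 2.16036363 -2.13813346  0.1483426 ] [-0.02580487  0.51758215  1.30852203]
```

View pics/side0.png

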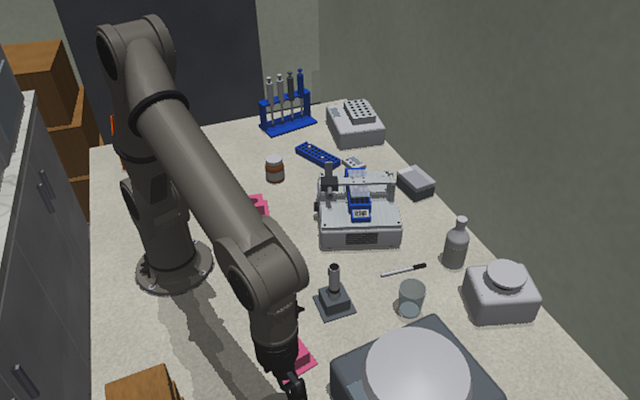

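View pics/top0.png

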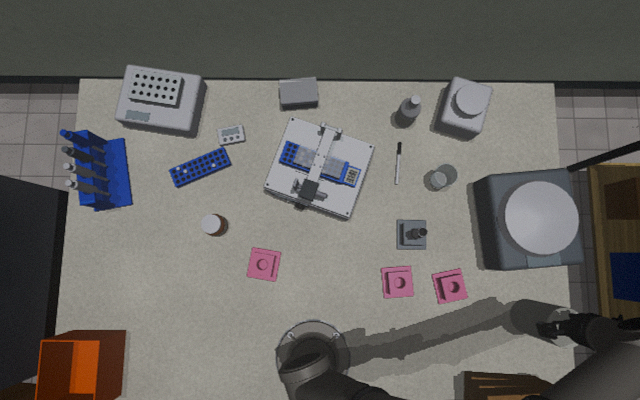

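The scene shows the stand and scanner at about top pixel (412,235), the shaker at (320,168), with the label flange at (352,176). The arm is at the right edge.

```bash
cat > h.py <<'E'
import numpy as np,cv2
def load(f): return dict(np.load(f))
def ray(c,u,v):
    R,_=cv2.Rodrigues(c["rvec"]);C=-R.T@c["tvec"]
    d=R.T@np.array([(u-c["cx"])/c["fx"],(v-c["cy"])/c["fy"],1.]);return C,d
def plane(c,u,v,z):
    C,d=ray(c,u,v);return C+d*(z-C[2])/d[2]
def dep(c,u,v):
    C,d=ray(c,u,v);return C+d*c["depth"][int(round(v)),int(round(u))]
def proj(c,P):
    K=np.array([[c["fx"],0,c["cx"]],[0,c["fy"],c["cy"]],[0,0,1.]])
    return cv2.projectPoints(np.array(P,float).reshape(-1,3),c["rvec"],c["tvec"],K,None)[0].reshape(-1,2)
def cloud(c):
    R,_=cv2.Rodrigues(c["rvec"]);v,u=np.mgrid[0:400,0:640]
    P=np.stack([(u-c["cx"])/c["fx"],(v-c["cy"])/c["fy"],np.ones_like(u)],-1)*c["depth"][...,None]
    return (P-c["tvec"])@R
def crop(c,u0,v0,u1,v1,f,s):
    im=c["img"][v0:v1,u0:u1,::-1];cv2.imwrite(f,cv2.resize(im,None,fx=s,fy=s,interpolation=cv2.INTER_CUBIC))
E
python3 - <<'E'
from h import *
t=load("top0.npz");s=load("side0.npz")
crop(t,255,105,385,225,"pics/c1.png",6)
crop(t,385,205,445,260,"pics/c2.png",8)
crop(s,305,145,415,255,"pics/c3.png",5)
crop(s,300,250,370,330,"pics/c4.png",6)
E
```

```text
(no output)
```

View pics/c1.png

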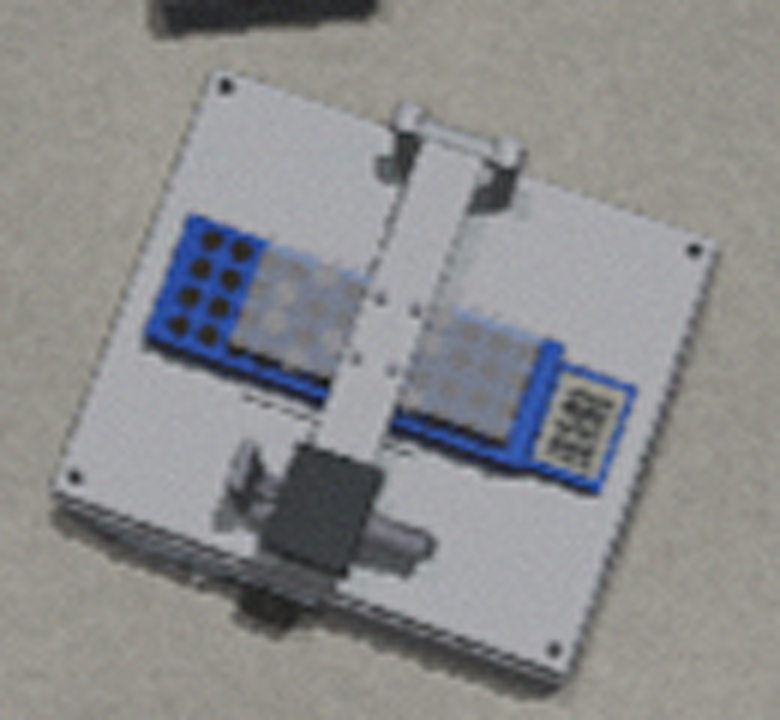

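View pics/c2.png

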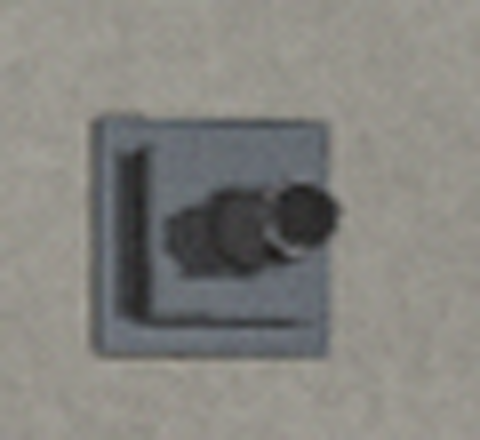

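View pics/c3.png

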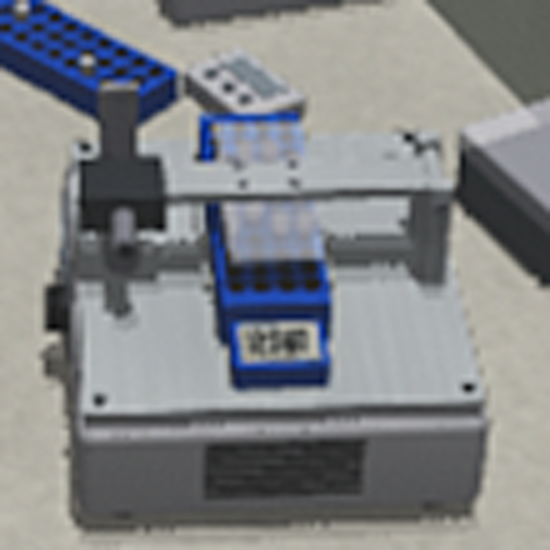

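View pics/c4.png

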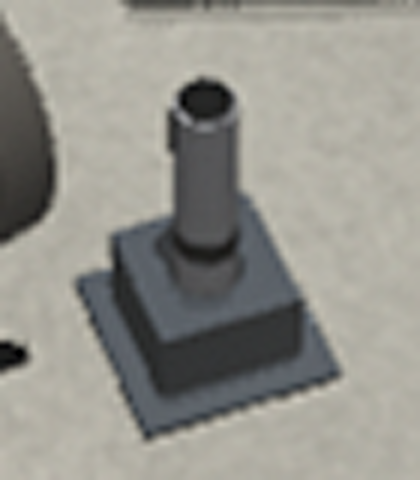

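```bash
python3 - <<'E'
from h import *
np.set_printoptions(precision=4,suppress=True)
t=load("top0.npz");s=load("side0.npz")
sc=[plane(t,255+u/6-.4,105+v/6-.4,.102) for u,v in[(226,86),(694,250),(555,650),(75,477)]]
print(np.array(sc)); print("deck centre",np.mean(sc,0))
yd=(sc[0]-sc[1]+sc[3]-sc[2]);xd=(sc[0]-sc[3]+sc[1]-sc[2]);print("yaw",np.arctan2(-yd[0],yd[1]),np.arctan2(xd[1],xd[0]),np.linalg.norm(xd)/2,np.linalg.norm(yd)/2)
print("scanner top",plane(t,385+302/8-.4,205+215/8-.4,.158),plane(s,300+205/6-.4,250+100/6-.4,.158))
print("label top",plane(t,255+585/6-.4,105+425/6-.4,.122),"side",plane(s,305+281/5-.4,145+342/5-.4,.122))
# stand foot & block
def cent(c,pts,u0,v0,k,z): return np.mean([plane(c,u0+u/k-.4,v0+v/k-.4,z) for u,v in pts],0)
print("foot top",cent(t,[(95,355),(328,355),(328,118),(95,118)],385,205,8,.007))
print("block side top",[plane(s,300+u/6-.4,250+v/6-.4,.055) for u,v in[(112,240),(245,197),(302,300),(160,343)]],)
print(cent(s,[(112,240),(245,197),(302,300),(160,343)],300,250,6,.055))
# label by mask
for n,c in(("t",t),("s",s)):
  P=cloud(c)
  for nm,ctr,zr,r in [("scantop",(.63,-.27),(.14,.18),.06),("stand",(.63,-.27),(.045,.065),.07)]:
    pass
  hsv=cv2.cvtColor(c["img"],cv2.COLOR_RGB2HSV)
  print(n,"depth label px", dep(c,*( (352,176) if n=="t" else (361,213))))
E
```

```text
[[ 0.7691  0.0725  0.102 ]
 [ 0.6799 -0.1815  0.102 ]
 [ 0.4626 -0.1068  0.102 ]
 [ 0.5524  0.1485  0.102 ]]
deck centre [ 0.616  -0.0168  0.102 ]
yaw -0.33779960503594225 -0.334197723106829 0.2297091497931226 0.2699331750896965
scanner top [ 0.4033 -0.3289  0.158 ] [ 0.403  -0.3246  0.158 ]
label top [ 0.5794 -0.1211  0.122 ] side [ 0.5807 -0.1139  0.122 ]
foot top [ 0.403  -0.3288  0.007 ]
block side top [array([ 0.3657, -0.3005,  0.055 ]), array([ 0.4337, -0.2994,  0.055 ]), array([ 0.4337, -0.3665,  0.055 ]), array([ 0.3644, -0.365 ,  0.055 ])]
[ 0.3994 -0.3329  0.055 ]
t depth label px [ 0.5769 -0.1205  0.1254]
s depth label px [ 0.5809 -0.1149  0.1227]
```

```bash
python3 - <<'E'
from h import *
from station import *
from scipy.spatial.transform import Rotation as Ro
np.set_printoptions(precision=4,suppress=True)
t=load("top0.npz");s=load("side0.npz")
for u,v in[(98,400),(467,387),(85,148)]: print("side screw",plane(s,305+u/5-.4,145+v/5-.4,.102))
q=get_obs()["tool_rot"];print(Ro.from_quat(np.roll(q,-1)).as_matrix())
for n,c in(("t",t),("s",s)):
  h=cv2.cvtColor(c["img"],cv2.COLOR_RGB2HSV)
  # blue rack boundary at the flange, height map
  P=cloud(c)
  m=(P[...,2]>.185)&(P[...,2]<.25)&(np.hypot(P[...,0]-.54,P[...,1]-.052)<.06)
  print(n,"plate pts",m.sum(),P[m].mean(0) if m.any() else 0,P[m][:,2].max() if m.any() else 0)
  m=(P[...,2]>.14)&(P[...,2]<.17)&(np.hypot(P[...,0]-.403,P[...,1]+.327)<.04)
  print(n,"scan",m.sum(),np.median(P[m],0))
yaw=-.336;c=np.array([.616,-.0168]);R=np.array([[np.cos(yaw),-np.sin(yaw)],[np.sin(yaw),np.cos(yaw)]])
for nm,p in(("plate top",(-.095,.040,.219)),("head top",(-.095,0,.176)),("hinge",(.108,0,.168))):
  w=np.append(c+R@p[:2],p[2]);print(nm,w,"top c1",(proj(t,w)-[255,105]+.4)*6,"side c3",(proj(s,w)-[305,145]+.4)*5)
w=[.403,-.327,.158];print("scan c2",(proj(t,w)-[385,205]+.4)*8,"c4",(proj(s,w)-[300,250]+.4)*6)
w=[.58,-.118,.122];print("label c1",(proj(t,w)-[255,105]+.4)*6,"c3",(proj(s,w)-[305,145]+.4)*5)
E
```

```text
side screw [ 0.4626 -0.1003  0.102 ]
side screw [ 0.6803 -0.1762  0.102 ]
side screw [0.5525 0.1545 0.102 ]
[[-0.9709 -0.0005  0.2394]
 [-0.2394  0.0016 -0.9709]
 [ 0.0002 -1.     -0.0017]]
t plate pts 38 [0.537  0.0534 0.212 ] 0.22503683233126398
t scan 90 [ 0.4016 -0.3245  0.1584]
s plate pts 78 [0.5389 0.0518 0.2041] 0.22410187802051526
s scan 116 [ 0.4005 -0.3329  0.1571]
plate top [0.5395 0.0523 0.219 ] top c1 [[241.9714 463.4505]] side c3 [[120.1601  89.7392]]
head top [0.5263 0.0145 0.176 ] top c1 [[322.3047 505.5511]] side c3 [[123.4371 179.8883]]
hinge [ 0.718  -0.0524  0.168 ] top c1 [[458.2803 141.3781]] side c3 [[435.8862 179.5427]]
scan c2 [[297.04   215.7091]] c4 [[207.04  103.598]]
label c1 [[579.1084 423.7606]] c3 [[282.6988 346.1438]]
```

```bash
python3 -m jog '[[[-15,0,-13],0],[[-45,0,-38],0],[[-75,0,-63],0],[[-105,0,-88],0],[[-135,0,-113],0],[[-165,0,-138],0],[[-195,0,-163],0],[[-225,0,-188],0],[[-255,0,-213],0],[[-285,0,-238],0],[[-304,0,-254],0],[[-313,0,-261],0],[[-313,0,-261],0],[[-313,0,-261],0]]' 70 40
python3 - <<'E'
from h import *
from station import *
for n in("side","top"):
    c=read_camera(n);np.savez(f"{n}1.npz",**c)
    p=proj(c,[.4025,-.3265,.158])[0].astype(int);crop(c,p[0]-60,p[1]-50,p[0]+60,p[1]+50,f"pics/{n}1.png",5)
print(get_obs()["eef_pos"],get_obs()["tool_rot"])
E
```

```text
t: 1.27
eef_pos: [0.4024, -0.3277, 0.2311]
tool_rot: [-0.085, 0.086, -0.702, 0.702]
contact_force: [-1.2, -0.3, -0.5]
gripper_width: 0.822
[ 0.40149483 -0.32897284  0.23108856] [-0.08378193  0.08449538 -0.70193678  0.70222922]
```

View pics/side1.png

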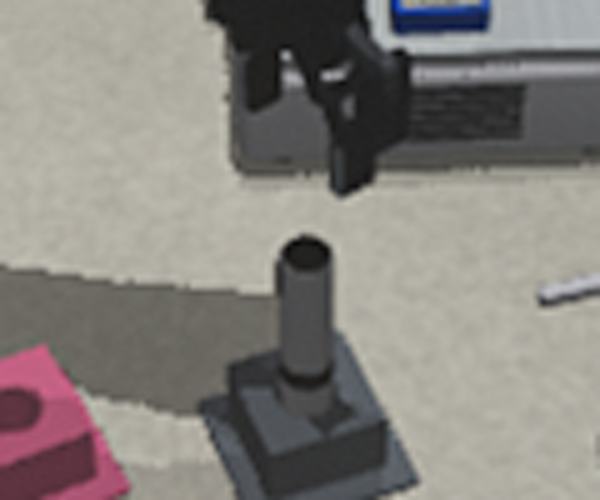

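View pics/top1.png

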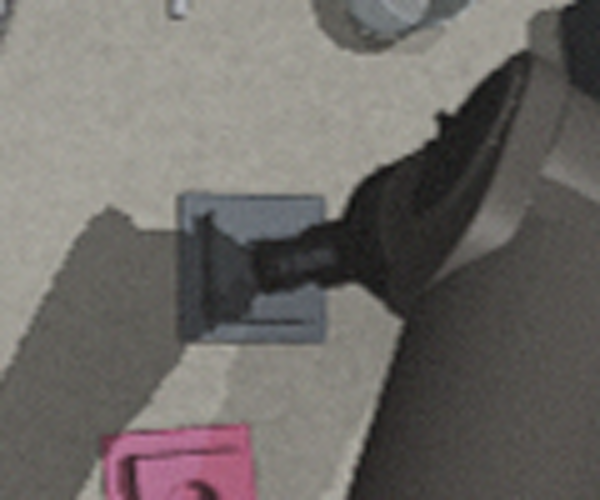

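```bash
python3 -m jog '[[[0,15,-1],0],[[0,40,-2],0],[[0,65,-2],0],[[0,90,-2],0],[[0,110,-2],0],[[0,122,-2],0],[[0,128,-2],0],[[0,128,-2],0],[[0,128,-2],0]]'
python3 - <<'E'
from h import *
from station import *
for n in("side",):
    c=read_camera(n)
    p=proj(c,[.4025,-.3265,.158])[0].astype(int);crop(c,p[0]-50,p[1]-50,p[0]+50,p[1]+50,f"pics/{n}2.png",5)
E
```

```text
t: 2.12
eef_pos: [0.4021, -0.3262, 0.1036]
tool_rot: [-0.085, 0.085, -0.702, 0.702]
contact_force: [-0.4, -0.4, -0.2]
gripper_width: 0.82
```

View pics/side2.png

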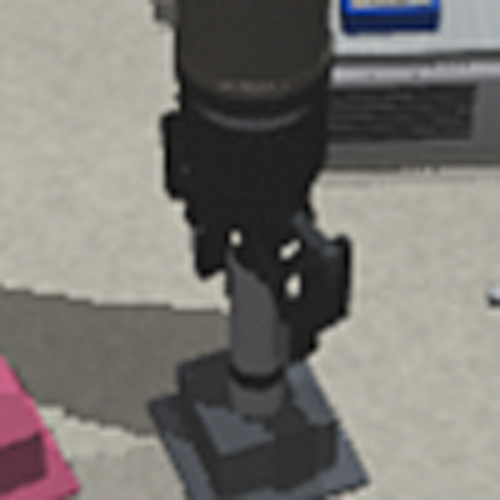

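The scanner sits between the open fingers at crop (258,320), so I'll close on it.

```bash
python3 -m jog '[[[0,0,0],0],[[0,0,0],0],[[0,0,0],0],[[0,0,0],0],[[0,0,0],0],[[0,0,0],0],[[0,0,0],0],[[0,0,0],0],[[0,0,0],0],[[0,0,0],0]]' 10 50
```

```text
t: 3.0
eef_pos: [0.4031, -0.3256, 0.1041]
tool_rot: [-0.086, 0.085, -0.702, 0.702]
contact_force: [-0.3, -1.4, 6.4]
gripper_width: 0.34
```

```bash
python3 -m jog '[[[0,-5,0],0],[[0,-15,0],0],[[0,-30,0],0],[[0,-45,0],0],[[0,-65,0],0],[[0,-85,0],0],[[0,-105,0],0],[[0,-125,0],0],[[0,-145,0],0],[[0,-165,0],0],[[0,-180,0],0],[[0,-190,0],0],[[0,-195,0],0],[[0,-195,0],0],[[0,-195,0],0]]'
python3 - <<'E'
from h import *
from station import *
for n in("side",):
    c=read_camera(n)
    p=proj(c,[.4025,-.3265,.258])[0].astype(int);crop(c,p[0]-50,p[1]-50,p[0]+50,p[1]+70,f"pics/{n}3.png",5)
E
```

```text
t: 4.25
eef_pos: [0.4022, -0.3248, 0.2977]
tool_rot: [0.085, -0.086, 0.702, -0.702]
contact_force: [0.2, 0.7, -0.8]
gripper_width: 0.338
```

View pics/side3.png

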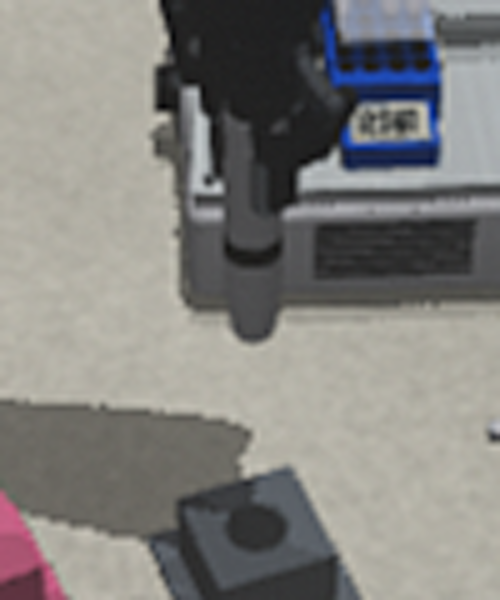

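The scanner is out, upright in the fingers with its nose at crop (252,335). The empty hole is at (257,525). Next I'll carry it over to the label.

```bash
python3 -m jog '[[[-7,0,-5],0],[[-20,0,-14],0],[[-40,0,-29],0],[[-65,0,-47],0],[[-90,0,-65],0],[[-115,0,-83],0],[[-140,0,-101],0],[[-165,0,-119],0],[[-185,0,-133],0],[[-203,0,-146],0],[[-215,2,-155],0],[[-222,5,-160],0],[[-222,10,-160],0],[[-222,10,-160],0],[[-222,10,-160],0]]'
python3 - <<'E'
from h import *
from station import *
for n in("side","top"):
    c=read_camera(n);np.savez(f"{n}4.npz",**c)
    p=proj(c,[.58,-.1175,.2])[0].astype(int);crop(c,p[0]-60,p[1]-50,p[0]+60,p[1]+60,f"pics/{n}4.png",5)
E
```

```text
t: 5.55
eef_pos: [0.5787, -0.1179, 0.2873]
tool_rot: [-0.084, 0.086, -0.702, 0.702]
contact_force: [-0.2, 0.5, -0.1]
gripper_width: 0.34
```

View pics/side4.png

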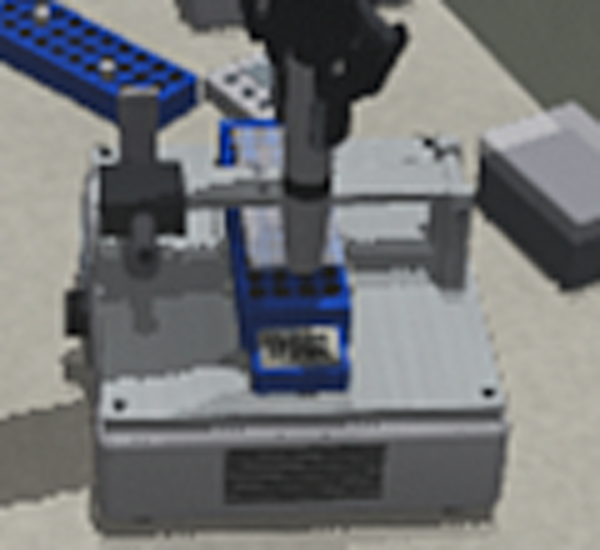

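View pics/top4.png

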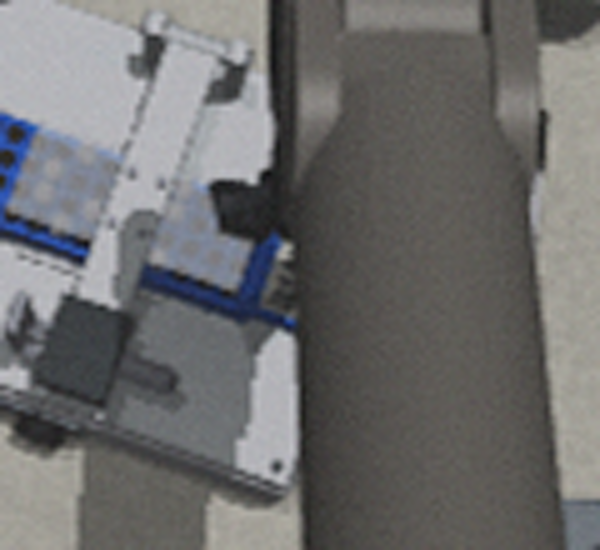

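```bash
python3 - <<'E'
from h import *
c=load("side4.npz");p=proj(c,[.58,-.1175,.2])[0].astype(int)
f=lambda u,v,z:plane(c,p[0]-60+u/5-.4,p[1]-50+v/5-.4,z)
print(f(305,265,.193),f(300,347,.122))
print((proj(c,[.58,-.1175,.193])[0]-p+[60,50]+.4)*5)
E
```

```text
[ 0.57766087 -0.12054158  0.193     ] [ 0.58012798 -0.11370867  0.122     ]
[306.39164174 261.22981365]
```

```bash
python3 -m jog '[[[-2,0,-2],0],[[-3,0,-3],0],[[-3,0,-3],0],[[-3,0,-3],0],[[-3,0,-3],0],[[-3,0,-3],0],[[-3,0,-3],0],[[-3,0,-3],0],[[-3,0,-3],0],[[-3,0,-3],0],[[-3,0,-3],0],[[-3,0,-3],0],[[-3,0,-3],0],[[-3,0,-3],0],[[-3,0,-3],0],[[-3,0,-3],0],[[-3,0,-3],0],[[-3,0,-3],0],[[-3,0,-3],0],[[-3,0,-3],0]]'
python3 - <<'E'
from station import *
import numpy as np
o=get_obs();print(o["eef_pos"],np.abs(o["joint_vel"]).max())
E
```

```text
t: 7.32
eef_pos: [0.582, -0.1129, 0.2883]
tool_rot: [0.085, -0.085, 0.702, -0.702]
contact_force: [-0.6, -0.7, -1.4]
gripper_width: 0.337
[ 0.58198775 -0.11294159  0.28829957] 0.0016720241756077957
```

```bash
python3 -m jog '[[[7,-3,5],0],[[20,-6,14],0],[[40,-10,29],0],[[65,-10,47],0],[[90,-10,65],0],[[115,-10,83],0],[[140,-10,101],0],[[165,-10,119],0],[[185,-10,133],0],[[203,-10,147],0],[[217,-10,157],0],[[225,-10,163],0],[[225,-10,163],0],[[225,-10,163],0],[[225,-10,163],0]]'
python3 - <<'E'
from h import *
from station import *
for n in("side",):
    c=read_camera(n)
    p=proj(c,[.4025,-.3265,.258])[0].astype(int);crop(c,p[0]-50,p[1]-50,p[0]+50,p[1]+70,f"pics/{n}5.png",5)
E
```

```text
t: 8.57
eef_pos: [0.4035, -0.3239, 0.2984]
tool_rot: [0.086, -0.086, 0.702, -0.702]
contact_force: [-0.1, -0.8, -1.5]
gripper_width: 0.336
```

View pics/side5.png

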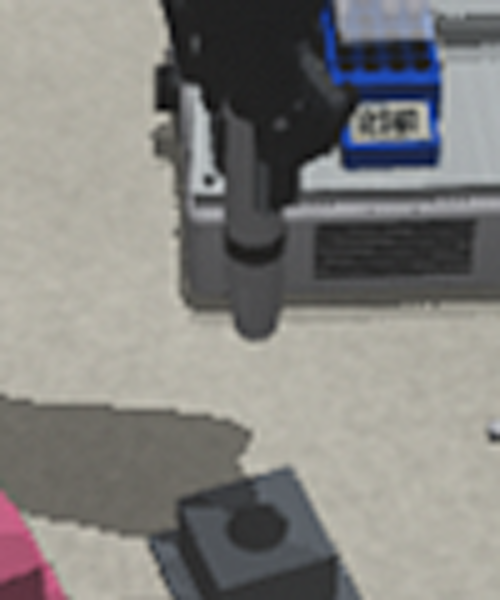

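```bash
python3 -m jog '[[[0,8,0],0],[[0,20,0],0],[[0,40,0],0],[[0,60,0],0],[[0,80,0],0],[[0,100,0],0],[[0,120,0],0],[[0,133,0],0],[[0,140,0],0],[[0,140,0],0],[[0,140,0],0]]'
python3 - <<'E'
from h import *
from station import *
for n in("side",):
    c=read_camera(n)
    p=proj(c,[.4025,-.3265,.158])[0].astype(int);crop(c,p[0]-40,p[1]-40,p[0]+40,p[1]+60,f"pics/{n}6.png",6)
print(get_obs()["eef_pos"])
E
```

```text
t: 9.53
eef_pos: [0.403, -0.3247, 0.1583]
tool_rot: [0.086, -0.086, 0.702, -0.702]
contact_force: [-0.3, -0.6, -0.5]
gripper_width: 0.341
[ 0.40327546 -0.32510642  0.15890823]
```

View pics/side6.png

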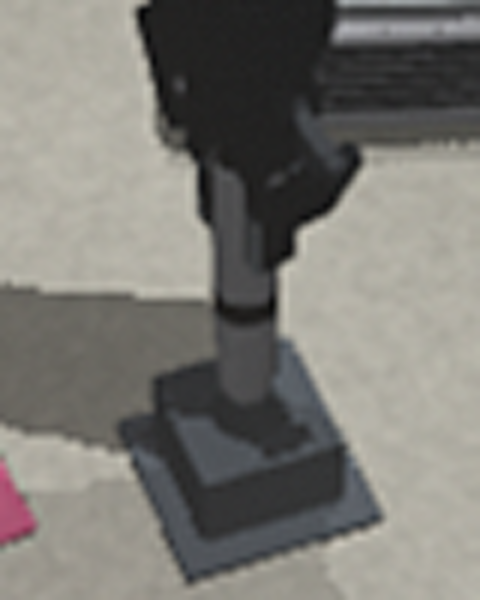

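Position matches the pick. Next I'll lower it slowly, checking force.

```bash
python3 -m jog '[[[0,5,0],0],[[0,10,0],0],[[0,16,0],0],[[0,22,0],0],[[0,28,0],0],[[0,34,0],0],[[0,39,0],0],[[0,39,0],0]]'
```

```text
t: 10.25
eef_pos: [0.4019, -0.3246, 0.118]
tool_rot: [0.085, -0.086, 0.702, -0.701]
contact_force: [0.1, 0.7, -1.3]
gripper_width: 0.337
```

```bash
python3 -m jog '[[[0,4,0],0],[[0,8,0],0],[[0,11,0],0],[[0,13,0],0],[[0,15,0],0],[[0,16,0],0],[[0,16,0],0]]'
```

```text
t: 10.83
eef_pos: [0.4029, -0.3252, 0.1041]
tool_rot: [-0.085, 0.085, -0.702, 0.702]
contact_force: [-1.4, 1.7, 5.9]
gripper_width: 0.335
```

```bash
python3 -m jog '[[[0,0,0],0],[[0,0,0],0],[[0,0,0],0],[[0,0,0],0],[[0,0,0],0],[[0,0,0],0],[[0,0,0],0]]' 70
python3 -m jog '[[[0,-5,0],0],[[0,-15,0],0],[[0,-30,0],0],[[0,-50,0],0],[[0,-70,0],0],[[0,-95,0],0],[[0,-120,0],0],[[0,-145,0],0],[[0,-165,0],0],[[0,-180,0],0],[[0,-190,0],0],[[0,-190,0],0]]'
python3 - <<'E'
from h import *
from station import *
for n in("side",):
    c=read_camera(n)
    p=proj(c,[.4025,-.3265,.158])[0].astype(int);crop(c,p[0]-40,p[1]-40,p[0]+40,p[1]+60,f"pics/{n}7.png",6)
    print(proj(c,[.4025,-.3265,.158])[0]-p+40)
E
```

```text
t: 11.42
eef_pos: [0.4025, -0.3251, 0.1032]
tool_rot: [0.085, -0.085, 0.702, -0.702]
contact_force: [0.1, -0.4, 0.5]
gripper_width: 0.819
t: 12.42
eef_pos: [0.4035, -0.3257, 0.2962]
tool_rot: [-0.087, 0.084, -0.701, 0.703]
contact_force: [0.3, 0.9, -0.4]
gripper_width: 0.823
[40.86088751 40.79051384]
```

View pics/side7.png

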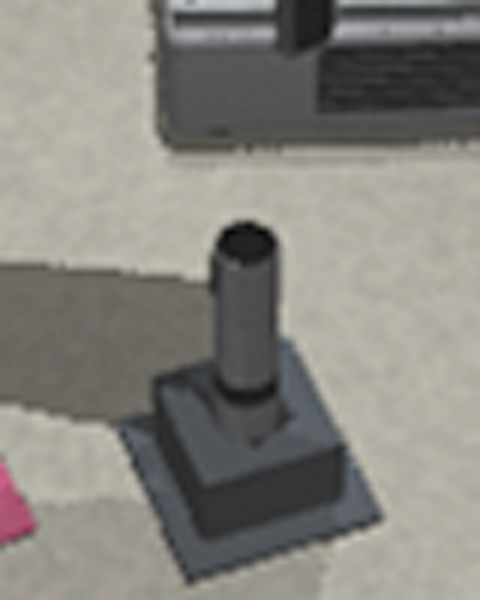

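```bash
python3 -m jog '[[[-7,0,-10],0.03],[[-20,0,-30],0.07],[[-37,0,-56],0.12],[[-57,0,-86],0.17],[[-77,0,-116],0.22],[[-97,0,-146],0.27],[[-117,0,-176],0.32],[[-137,0,-206],0.37],[[-157,0,-236],0.42],[[-177,0,-266],0.47],[[-196,0,-295],0.52],[[-211,0,-317],0.55],[[-220,0,-331],0.57],[[-223,0,-336],0.575],[[-223,0,-336],0.575],[[-223,0,-336],0.575]]' 45
python3 - <<'E'
from h import *
from station import *
for n in("side","top"):
    c=read_camera(n);np.savez(f"{n}8.npz",**c)
    p=proj(c,[.5395,.054,.219])[0].astype(int);crop(c,p[0]-50,p[1]-50,p[0]+50,p[1]+50,f"pics/{n}8.png",6)
    print((proj(c,[.5395,.0545,.219])[0]-p+50)*6)
E
```

```text
t: 13.8
eef_pos: [0.538, 0.0533, 0.2924]
tool_rot: [0.118, -0.117, -0.697, 0.698]
contact_force: [-0.4, 0.8, -0.9]
gripper_width: 0.527
[302.26824723 301.15913723]
[300.98830093 305.00556393]
```

View pics/side8.png

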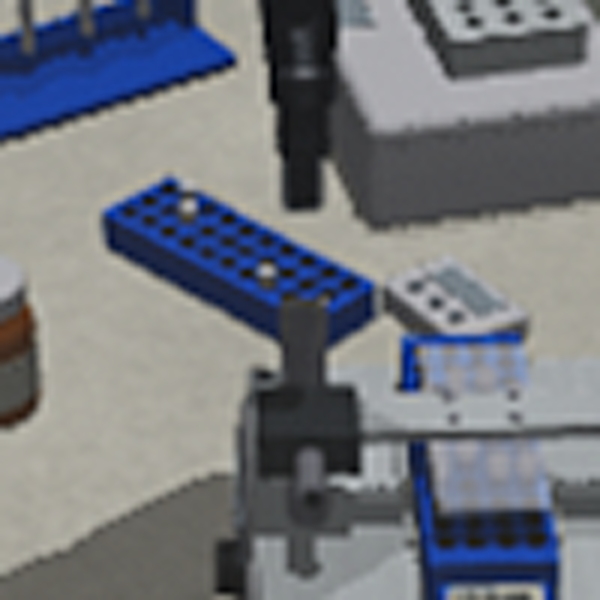

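View pics/top8.png

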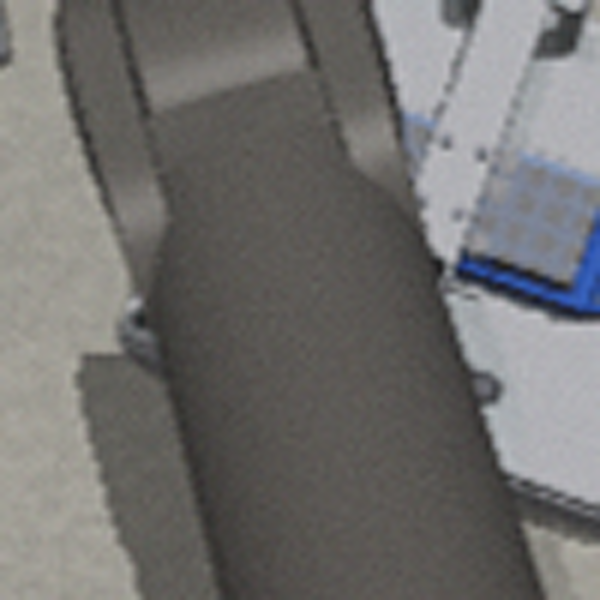

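```bash
python3 - <<'E'
from h import *
np.set_printoptions(precision=4,suppress=True)
c=load("side8.npz");p=proj(c,[.5395,.054,.219])[0].astype(int);P=cloud(c)
def reg(u0,u1,v0,v1):
    a=P[p[1]-50+v0//6:p[1]-50+v1//6+1,p[0]-50+u0//6:p[0]-50+u1//6+1];return a
yaw=-.336;yh=np.array([-np.sin(yaw),np.cos(yaw),0]);xh=np.array([np.cos(yaw),np.sin(yaw),0])
for nm,r in(("finger",(288,318,165,200)),("plate",(288,322,310,380)),("head",(265,350,400,465))):
    a=reg(*r);print(nm);
    for row in a: m=np.median(row,0);print("  ",m,"sx",m@xh,"sy",m@yh)
for q in([.538,.0533,.2924],[.5395,.0545,.2]): print(np.array(q)@xh,np.array(q)@yh)
E
```

```text
finger
   [0.5261 0.0199 0.3285] sx 0.4900929497261842 sy 0.19220045053966525
   [0.5281 0.0186 0.3246] sx 0.49239408375317417 sy 0.19167793400461455
   [0.5276 0.0216 0.3198] sx 0.4909686814775561 sy 0.19429610537702063
   [0.5271 0.0209 0.3176] sx 0.49072249582428357 sy 0.19347804028962423
   [0.528  0.0212 0.3131] sx 0.49145423133994615 sy 0.19408575930785504
   [0.5282 0.0224 0.3096] sx 0.4912438568649025 sy 0.19528208684654205
   [0.5271 0.0211 0.306 ] sx 0.49072485457124804 sy 0.19368851711348656
plate
   [0.5376 0.0496 0.2182] sx 0.49116501752898173 sy 0.22405865177419435
   [0.5389 0.0522 0.2137] sx 0.49149701407166313 sy 0.22699431177665097
   [0.5394 0.0522 0.2099] sx 0.4919950486461074 sy 0.2271560530671906
   [0.5386 0.0526 0.2046] sx 0.4911562342265839 sy 0.22721034425441194
   [0.5388 0.0529 0.2019] sx 0.49125104488744575 sy 0.22756424574574
   [0.5387 0.0507 0.1972] sx 0.49187365039887093 sy 0.22544576031303443
   [0.5376 0.0511 0.1945] sx 0.4906623473057387 sy 0.2255372048096352
   [0.538  0.0495 0.1909] sx 0.49157662148021203 sy 0.22410072133715728
   [0.5384 0.0525 
[... 589 characters left out ...]
071931509095 sy 0.18281726728731065
   [0.5235 0.0086 0.1753] sx 0.49137346371037494 sy 0.18072761977859506
   [0.5221 0.005  0.1754] sx 0.4912179579070176 sy 0.17683922340691768
   [ 0.5185 -0.0004  0.1756] sx 0.48967508029873197 sy 0.1706119760437755
   [ 0.5182 -0.0049  0.1728] sx 0.49083408840181014 sy 0.16618054032892535
   [ 0.5168 -0.0034  0.1691] sx 0.4890162702330479 sy 0.16715810473889023
   [ 0.5177 -0.0043  0.1665] sx 0.4901592585779119 sy 0.16658616284936364
   [ 0.5157 -0.0064  0.1615] sx 0.4889371183103341 sy 0.1639898798725125
   [ 0.5142 -0.007   0.1584] sx 0.4877525178232154 sy 0.16293137390901516
0.49034188969840203 0.22770533855621433
0.4913623552021008 0.2293328059616516
```

```bash
python3 -m jog '[[[0,8,0],0],[[0,22,0],0],[[0,40,0],0],[[0,60,0],0],[[0,80,0],0],[[0,95,0],0],[[0,104,0],0],[[0,108,0],0],[[0,108,0],0],[[0,108,0],0]]'
python3 - <<'E'
from h import *
from station import *
for n in("side",):
    c=read_camera(n);np.savez(f"{n}9.npz",**c)
    p=proj(c,[.5395,.054,.219])[0].astype(int);crop(c,p[0]-50,p[1]-50,p[0]+50,p[1]+50,f"pics/{n}9.png",6)
E
```

```text
t: 14.73
eef_pos: [0.539, 0.0544, 0.1858]
tool_rot: [-0.117, 0.118, 0.697, -0.697]
contact_force: [1.0, -0.7, -0.1]
gripper_width: 0.525
```

View pics/side9.png

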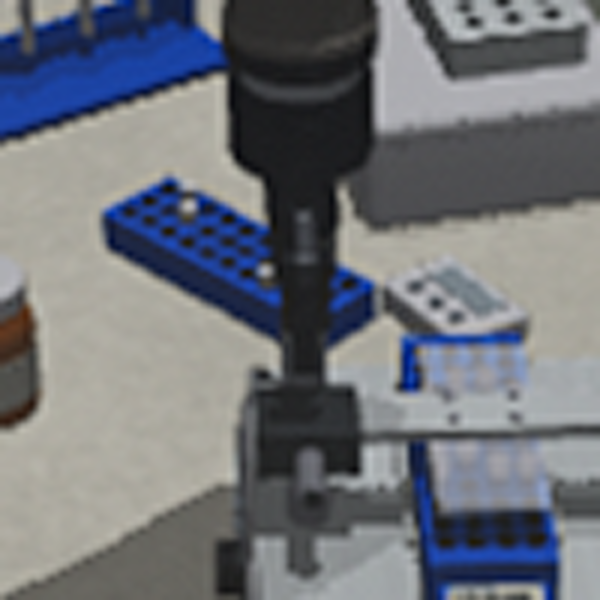

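The fingers straddle the plate at crop (305,340), just above the head. Closing now.

```bash
python3 -m jog '[[[0,0,0],0],[[0,0,0],0],[[0,0,0],0],[[0,0,0],0],[[0,0,0],0],[[0,0,0],0],[[0,0,0],0],[[0,0,0],0],[[0,0,0],0]]' 0 80
```

```text
t: 15.53
eef_pos: [0.5391, 0.0549, 0.1859]
tool_rot: [-0.117, 0.118, 0.698, -0.697]
contact_force: [-1.6, 0.9, 6.6]
gripper_width: 0.083
```

```bash
python3 -m jog '[[[0,0,-3],0],[[0,0,-6],0],[[0,0,-9],0],[[0,0,-12],0],[[0,0,-15],0],[[0,0,-17],0],[[0,0,-19],0],[[0,0,-20],0],[[0,0,-20],0],[[0,0,-20],0]]'
python3 - <<'E'
from h import *
from station import *
for n in("side",):
    c=read_camera(n);np.savez(f"{n}10.npz",**c)
    p=proj(c,[.5395,.054,.219])[0].astype(int);crop(c,p[0]-50,p[1]-50,p[0]+50,p[1]+50,f"pics/{n}10.png",6)
for i in range(3): o=get_obs();print(o["eef_pos"],o["contact_force"])
E
```

```text
t: 16.37
eef_pos: [0.5444, 0.0702, 0.1857]
tool_rot: [0.119, -0.118, -0.696, 0.699]
contact_force: [-6.0, -6.2, 11.0]
gripper_width: 0.081
[0.54444623 0.07018274 0.18570628] [-6.06229867 -8.51994111 10.24915998]
[0.54444623 0.07018274 0.18570628] [-6.06229867 -8.51994111 10.24915998]
[0.54444623 0.07018274 0.18570628] [-6.06229867 -8.51994111 10.24915998]
```

View pics/side10.png

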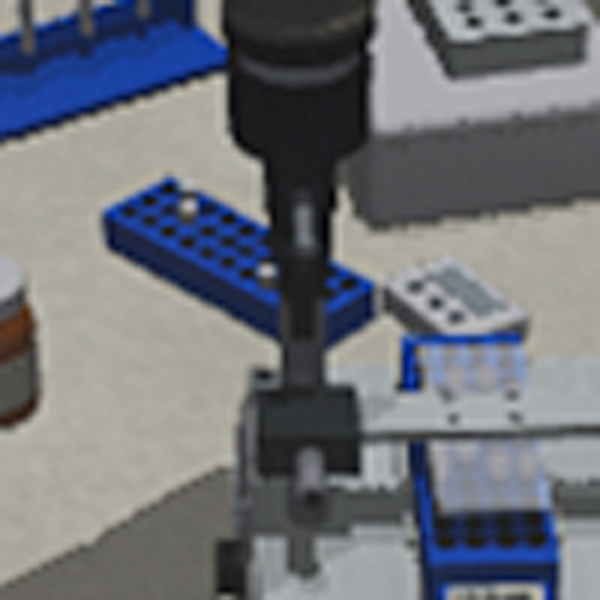

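```bash
python3 -m jog '[[[0,0,-2],0],[[0,0,-4],0],[[0,0,-6],0],[[0,0,-6],0],[[0,0,-6],0],[[0,0,-6],0]]'
```

```text
t: 16.92
eef_pos: [0.5461, 0.0751, 0.1857]
tool_rot: [0.119, -0.118, -0.695, 0.699]
contact_force: [-6.7, -9.8, 12.3]
gripper_width: 0.082
```

```bash
python3 -m jog '[[[0,0,-1],0],[[0,0,-2],0],[[0,0,-2],0],[[0,0,-2],0]]'; python3 - <<'E'
from h import *
from station import *
c=read_camera("side");np.savez("side11.npz",**c)
E
python3 - <<'E'
import numpy as np
def f(t):
    x=-.203*np.cos(t)+.032*np.sin(t);z=.203*np.sin(t)+.032*np.cos(t);return (x+.203)*1e3,(z-.032)*1e3
for t in np.arange(.04,.53,.04):print(round(t,2),np.round(f(t),1))
E
```

```text
t: 17.25
eef_pos: [0.5462, 0.0752, 0.1856]
tool_rot: [0.12, -0.118, -0.694, 0.7]
contact_force: [-8.8, -12.4, 15.0]
gripper_width: 0.08
0.04 [1.4 8.1]
0.08 [ 3.2 16.1]
0.12 [ 5.3 24.1]
0.16 [ 7.7 31.9]
0.2 [10.4 39.7]
0.24 [13.4 47.3]
0.28 [16.7 54.9]
0.32 [20.4 62.2]
0.36 [24.3 69.5]
0.4 [28.5 76.5]
0.44 [33.  83.4]
0.48 [37.7 90.1]
0.52 [42.7 96.6]
```

```bash
python3 -m jog '[[[0,-2,0],0],[[-1,-5,0],0],[[-1,-8,0],0],[[-2,-12,0],0],[[-3,-16,0],0],[[-4,-20,0],0],[[-5,-24,0],0],[[-6,-28,0],0],[[-8,-32,0],0],[[-8,-32,0],0],[[-8,-32,0],0]]'
python3 - <<'E'
from h import *
from station import *
for n in("side",):
    c=read_camera(n);np.savez(f"{n}12.npz",**c)
    p=proj(c,[.5395,.054,.219])[0].astype(int);crop(c,p[0]-50,p[1]-50,p[0]+60,p[1]+50,f"pics/{n}12.png",6)
E
```

```text
t: 18.22
eef_pos: [0.5519, 0.073, 0.2144]
tool_rot: [0.122, -0.116, -0.694, 0.7]
contact_force: [-4.6, -10.3, -3.2]
gripper_width: 0.081
```

View pics/side12.png

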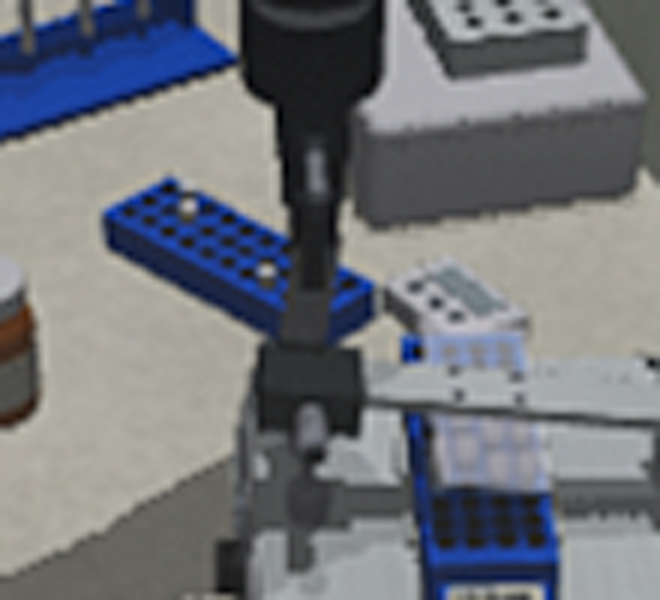

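The bar is lifting: the head has risen off the stud, at crop (310,375), and forces are low. Continuing along the arc.

```bash
python3 -m jog '[[[-1,-4,0],0],[[-3,-8,0],0],[[-4,-12,0],0],[[-6,-16,0],0],[[-8,-20,0],0],[[-9,-23,0],0],[[-11,-27,0],0],[[-13,-31,0],0],[[-15,-35,0],0],[[-17,-38,0],0],[[-17,-38,0],0]]'
```

```text
t: 19.18
eef_pos: [0.5671, 0.0676, 0.2524]
tool_rot: [0.122, -0.115, -0.694, 0.7]
contact_force: [-9.2, -8.7, -2.5]
gripper_width: 0.08
```

```bash
python3 -m jog '[[[-2,-3,0],0],[[-4,-7,0],0],[[-6,-10,0],0],[[-8,-13,0],0],[[-11,-17,0],0],[[-13,-20,0],0],[[-15,-23,0],0],[[-16,-25,0],0],[[-16,-26,0],0],[[-16,-26,0],0],[[-16,-26,0],0],[[-16,-26,0],0],[[-16,-26,0],0],[[-16,-26,0],0]]'
python3 - <<'E'
from h import *
from station import *
for n in("side","top"):
    c=read_camera(n);np.savez(f"{n}13.npz",**c);cv2.imwrite(f"pics/{n}13.png",c["img"][:,:,::-1])
    p=proj(c,[.56,.05,.25])[0].astype(int);crop(c,p[0]-50,p[1]-40,p[0]+80,p[1]+60,f"pics/{n}13c.png",6)
o=get_obs();print(o["eef_pos"],o["contact_force"],abs(o["joint_vel"]).max())
E
```

```text
t: 20.35
eef_pos: [0.5833, 0.062, 0.278]
tool_rot: [0.122, -0.116, -0.694, 0.7]
contact_force: [-5.4, -10.5, -5.1]
gripper_width: 0.076
[0.58325526 0.06204552 0.27802728] [ -5.58525796 -10.29168353  -3.84240099] 0.0021427696565412165
```

View pics/side13c.png

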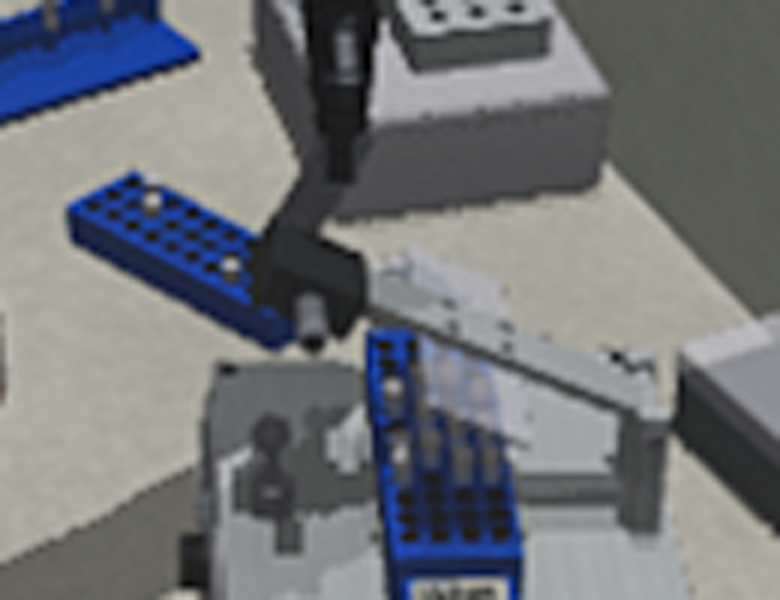

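View pics/side13.png

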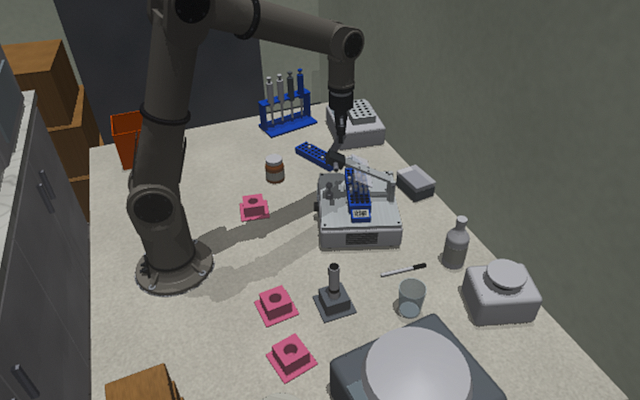

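View pics/top13.png

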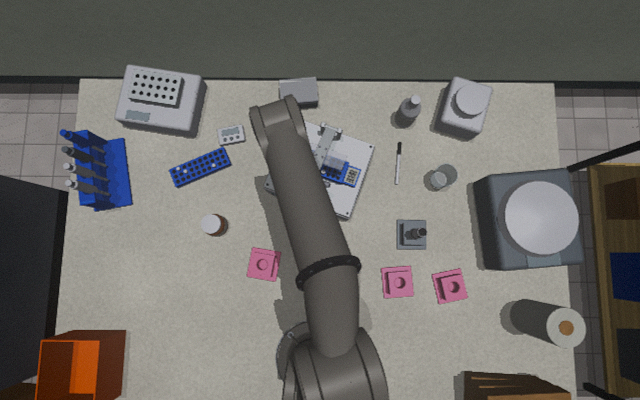

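```bash
python3 -m jog '[[[0,0,0],0],[[0,0,0],0],[[0,0,0],0],[[0,0,0],0],[[0,0,0],0],[[0,0,0],0],[[0,0,0],0],[[0,0,0],0],[[0,0,0],0],[[0,0,0],0],[[0,0,0],0],[[0,0,0],0]]'
python3 - <<'E'
from h import *
from station import *
np.set_printoptions(precision=4,suppress=True)
a=load("side13.npz");c=read_camera("side");s0=load("side0.npz")
p=proj(a,[.56,.05,.25])[0].astype(int)
d=np.abs(a["img"].astype(int)-c["img"]).max(2)[p[1]-40:p[1]+60,p[0]-50:p[0]+80];print("moving px",(d>60).sum())
def white(c):  # rack label paper in side view
    r=(slice(195,222),slice(345,378));h=c["img"][r].astype(int);m=(h.min(2)>120)&(h[...,0]>h[...,2]-5);v,u=np.nonzero(m);return u.mean()+345,v.mean()+195,m.sum()
print("label",white(s0),white(c))
def blue(c):
    r=(slice(195,225),slice(340,380));h=c["img"][r].astype(int);m=(h[...,2]>h[...,0]+60);v,u=np.nonzero(m);return u.min()+340,u.max()+340,v.max()+195
print("flange",blue(s0),blue(c))
def px(u,v): return p[0]-50+u/6,p[1]-40+v/6
P=cloud(c);yaw=-.336;xh=np.array([np.cos(yaw),np.sin(yaw),0]);C=np.array([.616,-.0138,0])
for u,v in[(310,260),(440,300),(500,345),(590,370)]:
    q=P[int(px(u,v)[1]),int(px(u,v)[0])];print(q,"sx",(q-C)@xh,"angle~",np.arctan2(q[2]-.17,.108-(q-C)@xh))
E
```

```text
t: 21.45
eef_pos: [0.5832, 0.062, 0.278]
tool_rot: [0.122, -0.116, -0.694, 0.7]
contact_force: [-5.2, -9.8, -4.0]
gripper_width: 0.077
moving px 0
label (np.float64(361.5824175824176), np.float64(211.23076923076923), np.int64(91)) (np.float64(361.18518518518516), np.float64(211.1604938271605), np.int64(81))
flange (np.int64(348), np.int64(370), np.int64(218)) (np.int64(348), np.int64(370), np.int64(218))
[0.5434 0.0078 0.2702] sx -0.07562933927963038 angle~ 0.4995751905867632
[ 0.6125 -0.0074  0.2356] sx -0.005432942583158855 angle~ 0.524552685983454
[ 0.6372 -0.0308  0.2172] sx 0.02558934525354898 angle~ 0.519741210955279
[ 0.6894 -0.0358  0.1907] sx 0.07656003891759644 angle~ 0.5829949284904387
```

The bar is at about 0.5 rad and nothing is moving. The rack hasn't moved and the scanner is seated, so I'm handing in.

```bash
python3 - <<'E'
from station import *
print(hand_in())
E
```

```text
the job is handed in; nothing more can be done
None
```

The whole job is done and handed in at about 21.5 s of the 69 s allowed; hand-in reports no verdict.

- **Scanner aim:** I lifted it out of its stand and held it nose down, about 7 cm above the label, for about 1.5 s. The two cameras disagreed by 4–7 mm in y (more than their stated 2 mm), so I aimed midway, inside the 18 mm tolerance.
- **Scanner return:** I stood it back in its stand at the pick-up pose and let go. The gripper height matched the pick-up and the nose met the floor at about 6 N; the picture shows it upright and seated.
- **Latch and bar:** I pulled the latch to its end stop, where the force rose and it stopped moving. I then lifted the bar along its arc; the gripper rose about 92 mm.
- **Last checks:**
  - The bar is at about 0.5 rad (depth readings 0.50–0.58). Over a further second no pixels changed around the bar and the gripper pose held.
  - The gripper reads about 8 N down-and-sideways along the latch spring and a few N down.
  - The rack's flange edges are in the same pixels as at the start, and the label moved by less than half a pixel.
  - I checked the bystanders only by eye; they look unmoved in both views.

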